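Swap the dust blank for a board carrier in an inspection window

ROBOT

A 6-joint arm with a two-finger parallel gripper is mounted at the origin on the work surface. World frame = base frame: x ahead of the robot, y to its left, z up, the work surface at z = 0. Lengths are in mm, angles in degrees, forces in N, time in s.
With the tool pointing down it reaches from about 350 to 850 mm from the base axis. Payload 8.1 kg.
Tool frame: the origin (TCP) lies midway between the tips of the shut fingers; the grasp point (between the pads) lies 19 mm behind it; z points along the fingers, y is the direction in which the jaws open and shut (so a half turn about z gives the same grasp; the last joint's range is limited). The gripper opens to 85 mm and grips with 20 to 120 N. Pads are 22 mm wide; open, the fingers measure 114 mm over their backs; the gripper's body (76 mm by 85 mm) begins 54 mm behind the grasp point. The pads swing forward as they close: fully open they stand 13 mm farther back than shut.
Start: joints at [-77.888, 7.471, 85.268, -0, 87.261, -4.893], TCP at [175.497, -573.765, 231.292] pointing down, gripper open.
Joint ranges: [-169.43, 169.43], [-51.17, 129.36], [1.28, 143.12], [-76.62, 256.62], [0, 156.53], [-152.29, 152.29]. Speed limits (degrees/s): [136.94, 136.94, 159.86, 180, 180, 180].

INTERFACE

Orientations are given as [roll, pitch, yaw] about the fixed x, y, z axes, in that order (R = Rz(yaw) Ry(pitch) Rx(roll)).
In Python, from bench import telemetry, snapshot, camera_params, job gives the robot as it stands. The module is installed in compiled form; this text tells all that it offers.
- The arm moves only by the shell command python3 -m jog 'ROWS' [FORCE]. ROWS is JSON, a list that holds one entry, the list of rows, each a list of 7 numbers: the shift along the tool's x, y, z in units of 50 mm (1.0 is 50 mm), then the turn, a rotation vector about the tool's x, y, z in units of 2 pi rad (1.0 is 2 pi rad), then the opening, from 0 (shut) to 1 (fully open). In form: [[[dx, dy, dz, rx, ry, rz, claw], ...]]. A call has 1 to 12 rows; each row shifts and turns the commanded pose from where the row before left it, along the tool's axes as they then stand; what a row does not reach is not made up. A row lasts 1/8 s, in which the tool goes at most 62.5 mm and 10.7 degrees, less where a joint would pass 70% of its speed; a pose out of reach is approached as far as the arm can. A call with a number of a shift or a turn outside -1 to 1 is refused whole. A call with a gripper value outside its range is refused whole. The fingers move at their own pace and stop on an object; FORCE is the grip in N (left out, the last holds). Time passes only in rows, so rows that do not move let the fingers close. It gives the time, the measured TCP pose, the force and the opening at its end, in the units of the state.
- telemetry.sense(): the state, without advancing time (a new reading comes with each control period).
- snapshot(name): name is "side" or "top"; returns (picture, depth): 420x560x3 uint8, red, green, blue; 420x560 float32, mm along the optical axis (not along the pixel's ray), 0 where there is no reading.
- camera_params(name): a dict with "K" (3x3 intrinsics, pixels), "extrinsics" (4x4, takes a point from camera to world coordinates). Camera axes: x right, y down, z forward; pixel columns grow to the right and rows downward; lengths in mm; the calibration is good to about 2 mm. A picture is of the moment at which its call begins. camera_params takes no time and is no camera call.
- job.hand_in(): hands the job in, once; it reports no verdict.
The state is a dict: "time": time; "joint_pos": joint angles; "qd": joint speeds; "joint_efforts": joint torques, N m; "tool_pos": TCP position; "tcp_rot": TCP orientation; "ft_force": force on the tool from outside, world axes, zero at the start; "wrist_torque": the same for the moment, N m; "finger_gap": finger opening in mm.
Only numpy, scipy, OpenCV 4.12 (cv2) and the standard library are available. Lean on these libraries where they do the work, as an engineer would, in place of code of your own. Each camera call takes 0.05 s, during which the arm holds its last target. There are 200 camera calls.

TASK

The window in the top of the inspection station is closed by its dust blank: lift the blank out and stand it, fully seated, in the empty nest of the rack. Then take the taller of the two board carriers out of the rack, pass it upright, without forcing it, down through the window until about half of its height is inside, and finish while holding it there in the gripper, still, gripped and hanging free, neither let go nor pressed against the station. Leave the shorter carrier, the tape roll, the mouse and the bottle where they are.

Things in the scene. Friction and masses are not known exactly. Their poses are not given: they have to be found in the camera images.
- window (a point): Centre of the station's window, level with its top, 130 mm above the table. Station: fixed white box 160 x 160 x 130 mm, grey guard plate 10 mm thick on top, clear pane at +x. The window is a slot through the plate, 12 mm wide (x) and 62 mm long (y), 2 mm more than a carrier, upper edge bevelled 3 mm; under it an empty chamber 110 mm deep. z up. The blank stands in it at the start.
- empty_nest (a point): Centre of the mouth of the empty nest, level with the rack's top, 40 mm above the table. Rack: fixed grey block 80 (x) x 280 (y) x 40 mm with three like nests in a row 90 mm apart along y; the empty one is the end one at +y, the carriers stand in the other two, either way round. A nest is 13 mm (x) by 63 mm (y), 28 mm deep, edge bevelled 3 mm. z up.
- blank_grip (a point): Grip point of the dust blank, inside its upright aluminium rib, 14 mm below its top. Rib: 12 mm thick (x), 44 mm long (y), 40 mm high. Below it a flange 34 (x) x 84 (y) x 6 mm, which rests on the plate or rack; its underside is 32 mm below this point. Below that a tongue 9 (x) x 58 (y) mm, 20 mm deep, in line with the slot's x, y. z up; about 0.15 kg.
- tall_carrier_center (a point): Centre, half-way up, of the taller board carrier: a flat upright black plastic frame with a circuit board in its faces, 10 mm thick (x), 60 mm long (y), 100 mm high (z up). It stands 28 mm deep in its nest, 72 mm showing. About 0.12 kg.
- short_carrier_center (a point): Centre of the shorter board carrier, which is left alone: 10 mm (x), 60 mm (y), 70 mm high (z up), 42 mm showing above the rack.
- tape: Copper tape roll lying on the bench, 76 mm across, 18 mm high; origin at the centre of its underside. Leave alone.
- mouse: Black computer mouse on the bench, 100 x 58 x 32 mm; origin at the centre of its underside. Leave alone.
- flux: Small white bottle on the bench, 40 mm across, 80 mm high; origin at the centre of its underside. Leave alone.
Things that resemble listed ones, but are neither listed nor needed, are in the scene too. What is shaped like the part that bears tall_carrier_center but turquoise is not meant.

How it is judged (in metres and radians):
On the way, in this order (a step that is already met when the one before it is completed fails the run):
1. the blank stands fully seated in the empty nest, let go (horizontal distance between blank_grip and empty_nest below 0.008 m and z of blank_grip in the frame of empty_nest between 0.028 and 0.036 m and angle between blank_grip's own z axis and vertical below 0.1 rad and contact force between the fingers and blank below 0.2 N), for 0.2 s.
2. the taller carrier is lifted clear of the rack in the gripper (height (world z) of tall_carrier_center above 0.095 m and contact force between the fingers and tall_carrier above 1 N and contact force between tall_carrier and rack below 0.1 N), for 0.1 s.
At the end, for the whole second after the job is handed in: Blank let go in the nest: within 8 mm of its centre, flange within 4 mm of the rack. Tall carrier gripped (over 1 N), at rest, within 6 mm of the window centre, its middle within 20 mm of the plate top, under 8 N on the station. Both tilt under 0.1 rad. Short carrier within 15 mm of its start (all of step 1 and horizontal distance between tall_carrier_center and window below 0.006 m and z of tall_carrier_center in the frame of window between -0.02 and 0.02 m and angle between tall_carrier_center's own z axis and vertical below 0.1 rad and angle between the x axis of tall_carrier_center and the x axis of window, either way round below 0.15 rad and contact force between the fingers and tall_carrier above 1 N and contact force between tall_carrier and station below 8 N and linear speed of tall_carrier below 0.02 m/s and distance of short_carrier_center from where it was at the start of the episode below 0.015 m); the arm keeps its last pose, push and grip.
It fails at once if the shorter carrier is moved more than 15 mm (distance of short_carrier_center from where it was at the start of the episode above 0.015 m).
It fails at once if the tape roll is moved more than 20 mm (distance of tape from where it was at the start of the episode above 0.02 m).
It fails at once if the mouse is moved more than 20 mm (distance of mouse from where it was at the start of the episode above 0.02 m).
It fails at once if the bottle is moved more than 20 mm (distance of flux from where it was at the start of the episode above 0.02 m).
It fails at once if the carrier is forced against the station with more than 40 N (contact force between tall_carrier and station above 40 N).
It also fails if it takes over 61 s, if anything falls off the work surface, if the arm or the gripper's body presses on something with over 40 N, if the wrist force passes 120 N, or if a joint passes its speed limit or range.

## Working session

There is one attempt and no reset: what is moved stays moved. The work goes in short steps, Python scripts to look and compute and a shell command to move; the robot and the scene stay as the last step left them, time stands still between calls to the robot, and variables do not carry over. Pictures are saved under pics/ and viewed, about 8 in all and at most 12, crops included, and the job is handed in when it is done.

```bash
mkdir -p pics; cat > h.py <<'E'
import numpy as np, cv2
from bench import telemetry, snapshot, camera_params
def grab(n):
    p,d=snapshot(n); np.savez(f'{n}.npz',p=p,d=d); return p,d
def load(n):
    z=np.load(f'{n}.npz'); return z['p'],z['d']
def cloud(n,d):
    c=camera_params(n);K=np.array(c['K']);E=np.array(c['extrinsics'])
    v,u=np.mgrid[:420,:560]
    P=np.stack([(u-K[0,2])/K[0,0]*d,(v-K[1,2])/K[1,1]*d,d],-1)
    W=P@E[:3,:3].T+E[:3,3]; W[d<=0]=np.nan; return W
def save(img,f): cv2.imwrite('pics/'+f,img[:,:,::-1])
def S():
    s=telemetry.sense()
    for k in ('time','tool_pos','tcp_rot','joint_pos','ft_force','finger_gap'): print(k,np.round(s[k],2))
E
python3 - <<'E'
from h import *
a,d=grab('top');b,e=grab('side')
save(a,'t1.png');save(b,'s1.png');S()
for n in('top','side'):print(np.round(camera_params(n)['extrinsics'],3),np.round(camera_params(n)['K'],1))
E
```

```text
time 0.1
tool_pos [ 175.38 -573.27  230.35]
tcp_rot [-1.7991e+02 -1.0000e-02  1.7000e+01]
joint_pos [-77.89   7.51  85.32  -0.    87.26  -4.89]
ft_force [-0.19  0.04  1.05]
finger_gap 85.52
[[ 2.100000e-02 -9.820000e-01  1.880000e-01  4.750090e+02]
 [-1.000000e+00 -2.100000e-02  0.000000e+00 -2.468600e+01]
 [ 4.000000e-03 -1.880000e-01 -9.820000e-01  1.032337e+03]
 [ 0.000000e+00  0.000000e+00  0.000000e+00  1.000000e+00]] [[435.3   0.  277.4]
 [  0.  435.3 210.3]
 [  0.    0.    1. ]]
[[ 9.85000e-01 -1.14000e-01  1.32000e-01  5.12988e+02]
 [-1.74000e-01 -6.67000e-01  7.25000e-01 -6.68294e+02]
 [ 6.00000e-03 -7.37000e-01 -6.76000e-01  7.28422e+02]
 [ 0.00000e+00  0.00000e+00  0.00000e+00  1.00000e+00]] [[467.4   0.  280.8]
 [  0.  467.4 207. ]
 [  0.    0.    1. ]]
```

View pics/t1.png

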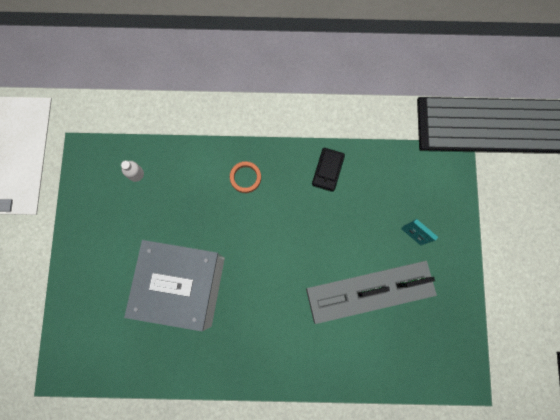

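View pics/s1.png

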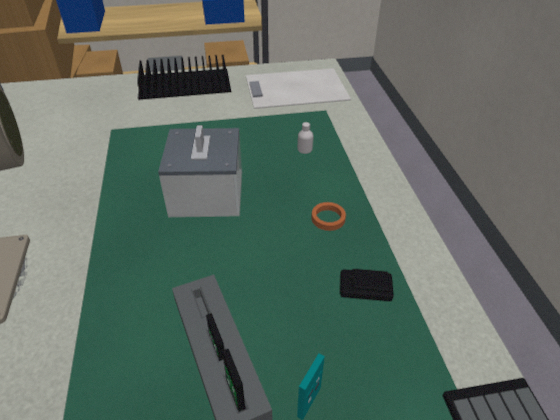

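Top view: station at (172,285) with the blank at (171,285). Rack runs from (310,305) to (433,280): empty nest at (332,300), black carriers at (373,292) and (415,282). The turquoise look-alike at (425,230) is not meant. Depth will tell which carrier is taller.

```bash
cat > m.py <<'E'
from h import *
def rect(W,m,name):
    P=W[m]; P=P[~np.isnan(P[:,0])]
    r=cv2.minAreaRect(P[:,:2].astype(np.float32)); print(name,len(P),'c',np.round(r[0],1),'sz',np.round(r[1],1),'ang',round(r[2],1),'z',np.round(np.percentile(P[:,2],[5,50,95]),1))
v,u=np.mgrid[:420,:560]
box=lambda a,b,c,d:(u>=a)&(u<=b)&(v>=c)&(v<=d)
if __name__=='__main__':
    a,d=load('top');W=cloud('top',d);z=W[...,2]
    rect(W,box(115,225,230,340)&(z>122)&(z<138),'plate')
    rect(W,box(140,200,265,305)&(z>139)&(z<150),'flange')
    rect(W,box(140,200,265,305)&(z>160),'rib')
    rect(W,box(300,440,255,330)&(z>34)&(z<46),'rack')
    rect(W,box(350,394,275,305)&(z>60),'carrA')
    rect(W,box(394,440,268,295)&(z>60),'carrB')
    rect(W,box(315,350,290,310)&(z<32),'nest')
    rect(W,box(405,440,215,247)&(z>20),'turq')
    b,e=load('side');X=cloud('side',e);z=X[...,2]
    rect(X,box(150,250,110,180)&(z>122)&(z<138),'s plate')
    rect(X,box(150,250,110,180)&(z>160),'s rib')
    rect(X,box(170,270,270,419)&(z>34)&(z<46),'s rack')
    rect(X,box(200,228,300,365)&(z>60),'s carrA')
    rect(X,box(215,255,340,415)&(z>60),'s carrB')
    rect(X,box(215,255,340,415)&(z>98),'s carrBtop')
    rect(X,box(200,228,300,365)&(z>78),'s carrAtop')
    c=np.hstack([cv2.resize(b[300:420,165:275],(440,480),interpolation=cv2.INTER_CUBIC),cv2.resize(b[110:220,150:235],(340,480),interpolation=cv2.INTER_CUBIC)]);save(c,'c1.png')
E
python3 m.py
```

```text
plate 6030 c [488.9 189.1] sz [161.4 160.1] ang 81.5 z [127.7 130.5 135.5]
flange 26 c [488.2 191.7] sz [74.6 29.7] ang 81.4 z [139.2 139.8 146.5]
rib 152 c [489.  188.3] sz [44.3 11.8] ang 82.0 z [172.2 176.  178.5]
rack 3941 c [ 483.9 -239.5] sz [ 80.3 281.1] ang 13.9 z [37.3 40.3 43.2]
carrA 150 c [ 483.9 -238.7] sz [10.  59.4] ang 14.1 z [69.8 82.1 85.1]
carrB 203 c [ 506.  -325.8] sz [11.  61.6] ang 14.1 z [ 70.8 111.3 115. ]
nest 160 c [ 459.3 -154.2] sz [17.5 61.5] ang 14.6 z [10.  12.6 22.1]
turq 449 c [ 617.8 -345.6] sz [60.7 12.6] ang 48.8 z [ 28.4  77.8 102.1]
s plate 3201 c [488.8 188.6] sz [165.2 160.7] ang 81.5 z [126.6 129.5 135. ]
s rib 116 c [489.  187.3] sz [47.9 12.4] ang 81.4 z [161.5 174.4 176.4]
s rack 6081 c [ 484.3 -238.6] sz [ 80.4 282.7] ang 13.9 z [37.2 39.3 41.4]
s carrA 400 c [ 490.7 -265.8] sz [ 10.4 115.5] ang 13.7 z [ 64.3  81.5 112.3]
s carrB 642 c [ 500. -305.] sz [ 11.2 106.4] ang 13.9 z [ 64.9 103.2 112.7]
s carrBtop 349 c [ 505.7 -326.4] sz [10.2 61.5] ang 13.9 z [101.6 111.1 113.1]
s carrAtop 315 c [ 490.8 -265.8] sz [ 10.3 115.5] ang 13.7 z [ 79.7  82.1 112.4]
```

View pics/c1.png

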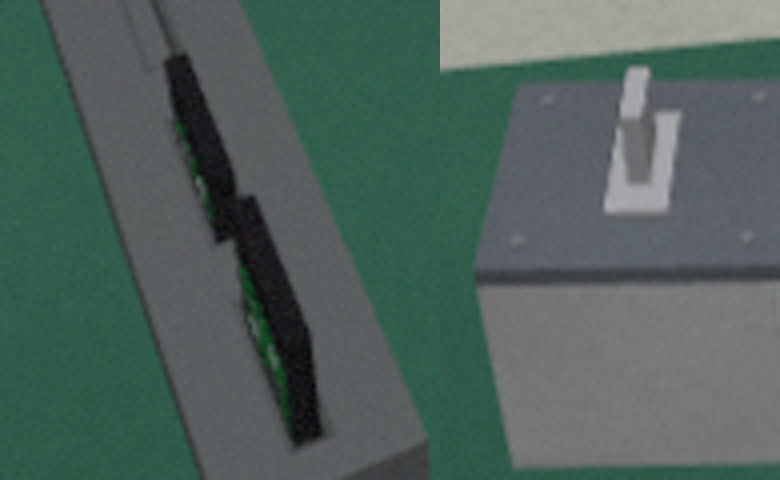

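Carrier B, top (415,282) and side (235,375), is the tall one: its top is at about z 112, against 82 for A. The crop confirms it: B is black with a board, taller, and in the -y end nest. Moving towards the blank now.

```bash
cat > plan.py <<'E'
import sys; from h import *
# plan x y z yaw : remaining shift in current tool axes (units of 50mm), turn (units 2pi)
from scipy.spatial.transform import Rotation as R
x,y,z,yaw=map(float,sys.argv[1:5]); s=telemetry.sense()
Rc=R.from_euler('xyz',s['tcp_rot'],degrees=True)
S(); print('shift',np.round(Rc.inv().apply(np.array([x,y,z])-s['tool_pos'])/50,3))
Rt=R.from_euler('xyz',[180,0,yaw],degrees=True)
print('turn',np.round((Rc.inv()*Rt).as_rotvec()/2/np.pi,4), 'shift after turn',np.round(Rt.inv().apply(np.array([x,y,z])-s['tool_pos'])/50,3))
E
python3 -m jog '[[[0,0,0,0,0,-0.0225,1],[0,0,0,0,0,-0.0225,1],[0,0,0,0,0,-0.0225,1],[0,0,0,0,0,-0.0225,1],[0,0,0,0,0,-0.0225,1],[0,0,0,0,0,-0.0225,1],[0,0,0,0,0,-0.0225,1],[0,0,0,0,0,-0.0225,1],[0.8,0.2,0,0,0,0,0.5],[0.8,0.2,0,0,0,0,0.5],[0.8,0.2,0,0,0,0,0.5],[0.8,0.2,0,0,0,0,0.5]]]' 40
python3 -m jog '[[[0.8,0.2,0,0,0,0,0.5],[0.8,0.2,0,0,0,0,0.5],[0.8,0.2,0,0,0,0,0.5],[0.8,0.2,0,0,0,0,0.5],[0.8,0.2,0,0,0,0,0.5],[0.8,0.2,0,0,0,0,0.5],[0.8,0.2,0,0,0,0,0.5],[0.8,0.2,0,0,0,0,0.5],[0.8,0.2,0,0,0,0,0.5],[0.8,0.2,0,0,0,0,0.5],[0.8,0.2,0,0,0,0,0.5],[0,0,0,0,0,0,0.5]]]'
python3 plan.py 489 188.3 200 81.7
```

```text
time: 1.6
tool_pos: [238.1, -419.6, 230.8]
tcp_rot: [-180.0, -0.0, 81.8]
ft_force: [0.8, -0.4, 0.7]
finger_gap: 43.1
time: 3.1
tool_pos: [409.7, 1.0, 230.9]
tcp_rot: [-179.9, -0.0, 82.0]
ft_force: [-0.7, -0.0, 0.2]
finger_gap: 43.0
time 3.1
tool_pos [409.67   1.02 230.88]
tcp_rot [-1.7995e+02 -4.0000e-02  8.2040e+01]
joint_pos [-7.0700e+00 -2.3420e+01  1.1337e+02  4.0000e-02  9.0100e+01  8.9000e-01]
ft_force [-0.75 -0.    0.23]
finger_gap 42.96
shift [3.929 1.053 0.619]
turn [-0.0001 -0.0001  0.0009] shift after turn [3.935 1.029 0.618]
```

```bash

python3 -m jog '[[[0.787,0.206,0,0,0,0,0.5],[0.787,0.206,0,0,0,0,0.5],[0.787,0.206,0,0,0,0,0.5],[0.787,0.206,0,0,0,0,0.5],[0.787,0.206,0,0,0,0,0.5],[0,0,0.3,0,0,0,0.5],[0,0,0.3,0,0,0,0.5],[0,0,0,0,0,0,0.5],[0,0,0,0,0,0,0.5]]]'
python3 plan.py 489 188.3 146 81.7
python3 - <<'E'
from h import *
a,d=grab('top');b,e=grab('side')
c=np.hstack([cv2.resize(a[220:340,115:225],(400,436)),cv2.resize(b[70:180,150:250],(397,436))]);save(c,'c2.png')
E
```

```text
time: 4.22
tool_pos: [488.4, 185.2, 201.4]
tcp_rot: [-180.0, 0.0, 81.7]
ft_force: [1.0, -0.1, 0.2]
finger_gap: 42.8
time 4.22
tool_pos [488.42 185.23 201.43]
tcp_rot [-1.800e+02  1.000e-02  8.174e+01]
joint_pos [ 1.515e+01 -3.700e+00  9.981e+01 -1.000e-02  8.389e+01  2.341e+01]
ft_force [ 0.95 -0.13  0.23]
finger_gap 42.85
shift [0.063 0.003 1.109]
turn [-0.      0.      0.0001] shift after turn [0.062 0.003 1.109]
```

View pics/c2.png

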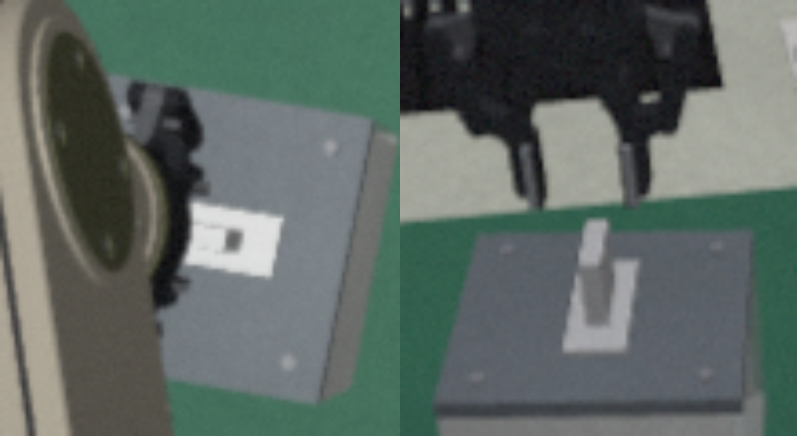

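The fingers straddle the rib (side crop tips at about (535,205) and (628,203), rib at (597,225)). I'll go down, and check the camera-to-arm offset from the finger points in the same picture.

```bash

python3 -m jog '[[[0.06,0,0.3,0,0,0,0.5],[0,0,0.3,0,0,0,0.5],[0,0,0.3,0,0,0,0.5],[0,0,0.2,0,0,0,0.5],[0,0,0,0,0,0,0.5],[0,0,0,0,0,0,0.5]]]'
python3 - <<'E'
from m import *
b,e=load('side');X=cloud('side',e);z=X[...,2]
y=np.radians(81.74);t=np.array([488.42,185.23]);D=X[...,:2]-t
ty=D@[np.sin(y),-np.cos(y)];tx=D@[np.cos(y),np.sin(y)]
m=(z>200)&(z<235)&(abs(tx)<30)&(abs(ty)<60)
for s in(1,-1):
    k=m&(ty*s>0);print(s,k.sum(),'ty',np.round(np.percentile(ty[k],[2,10,50,90,98]),1),'tx',np.round(np.percentile(tx[k],[2,50,98]),1),'z',np.round(np.percentile(z[k],[2,98]),1))
S()
E
```

```text
time: 5.08
tool_pos: [489.2, 189.2, 146.7]
tcp_rot: [180.0, -0.0, 81.8]
ft_force: [0.1, 0.0, -0.1]
finger_gap: 43.0
1 89 ty [21.7 23.2 28.2 34.7 35.1] tx [-12.9  -9.4   4.1] z [206.9 234.1]
-1 103 ty [-34.5 -32.6 -24.5 -21.  -20.8] tx [-13.9  -7.9   9.4] z [206.9 234.7]
time 5.08
tool_pos [489.21 189.18 146.68]
tcp_rot [ 1.7997e+02 -1.0000e-02  8.1810e+01]
joint_pos [ 15.54  -1.02 103.06   0.    77.93  23.73]
ft_force [ 0.1   0.05 -0.06]
finger_gap 42.96
```

```bash

python3 -m jog '[[[0,0,0,0,0,0,0],[0,0,0,0,0,0,0],[0,0,0,0,0,0,0],[0,0,0,0,0,0,0],[0,0,0,0,0,0,0],[0,0,0,0,0,0,0]]]' 50
python3 -m jog '[[[0,0,-0.2,0,0,0,0],[0,0,-0.3,0,0,0,0],[0,0,-0.4,0,0,0,0],[0,0,-0.5,0,0,0,0],[0,0,-0.5,0,0,0,0],[0,0,-0.2,0,0,0,0],[0,0,0,0,0,0,0],[0,0,0,0,0,0,0]]]'
python3 - <<'E'
from m import *
b,e=grab('side');a,d=grab('top');S()
X=cloud('side',e);z=X[...,2]
save(cv2.resize(b[20:190,120:290],(600,600)),'c3.png')
E
python3 plan.py 462.5 -151.6 240 103.9
```

```text
time: 5.82
tool_pos: [489.4, 189.3, 147.0]
tcp_rot: [179.9, -0.0, 81.8]
ft_force: [-1.3, -0.5, 5.8]
finger_gap: 11.4
time: 6.82
tool_pos: [488.4, 188.9, 250.1]
tcp_rot: [-179.9, 0.0, 81.8]
ft_force: [0.4, -0.2, -1.6]
finger_gap: 11.3
time 6.92
tool_pos [488.32 188.91 249.95]
tcp_rot [-1.7989e+02  5.0000e-02  8.1800e+01]
joint_pos [15.54 -4.72 95.72 -0.   89.13 23.73]
ft_force [ 0.18 -0.26 -1.34]
finger_gap 11.55
time 6.92
tool_pos [488.32 188.91 249.95]
tcp_rot [-1.7989e+02  5.0000e-02  8.1800e+01]
joint_pos [15.54 -4.72 95.72 -0.   89.13 23.73]
ft_force [ 0.18 -0.26 -1.34]
finger_gap 11.55
shift [-6.814  0.46   0.204]
turn [-0.0003  0.0001 -0.0614] shift after turn [-6.487 -2.137  0.199]
```

View pics/c3.png

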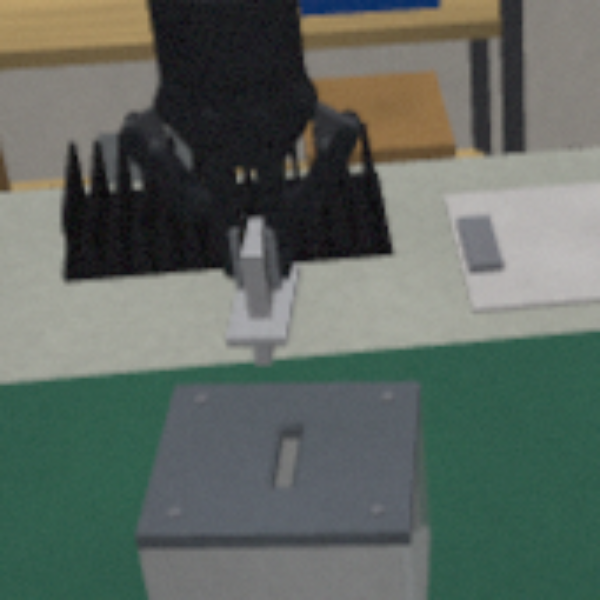

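The blank is lifted clear and upright and the slot is open (crop (288,458)). Measure the blank's offset in the grip, and the slot, from this picture.

```bash

python3 - <<'E'
from m import *
t=np.array([488.32,188.91]);y=np.radians(81.8)
for n,bx in(('side',box(120,290,20,130)),('top',box(100,230,200,340))):
    p,d=load(n);X=cloud(n,d);z=X[...,2]
    D=X[...,:2]-t;ty=D@[np.sin(y),-np.cos(y)];tx=D@[np.cos(y),np.sin(y)]
    k=bx&(z>235)&(z<243)&(abs(tx)<60)&(abs(ty)<40);
    if k.any():print(n,k.sum(),'flange tx',np.round(np.percentile(tx[k],[1,99]),1),'ty',np.round(np.percentile(ty[k],[1,99]),1))
    k=bx&(z>220)&(z<234)&(abs(tx)<60)&(abs(ty)<15)
    if k.any():print(n,k.sum(),'tongue tx',np.round(np.percentile(tx[k],[1,99]),1),'ty',np.round(np.percentile(ty[k],[1,99]),1))
    g=p.mean(2); 
p,d=load('side');X=cloud('side',d);z=X[...,2]
# slot outline: intersect pixel rays with z=130 for slot pixels (differing from plate)
c=camera_params('side');K=np.array(c['K']);E=np.array(c['extrinsics'])
r=np.stack([(u-K[0,2])/K[0,0],(v-K[1,2])/K[1,1],np.ones_like(u,float)],-1)@E[:3,:3].T
Q=E[:3,3]+r*((129.5-E[2,3])/r[...,2])[...,None]
y=np.radians(-8.3);D=Q[...,:2]-[489,188.5];sx=D@[np.cos(y),np.sin(y)];sy=D@[-np.sin(y),np.cos(y)]
m=(z<118)&(abs(sx)<25)&(abs(sy)<50)
print('slot',m.sum(),'sx',np.round(np.percentile(sx[m],[1,50,99]),1),'sy',np.round(np.percentile(sy[m],[1,50,99]),1))
E
python3 -m jog '[[[-0.16,-0.05,0,0,0,-0.0123,0],[-0.16,-0.05,0,0,0,-0.0123,0],[-0.16,-0.05,0,0,0,-0.0123,0],[-0.16,-0.05,0,0,0,-0.0123,0],[-0.16,-0.05,0,0,0,-0.0122,0],[-0.6,-0.2,0,0,0,0,0],[-0.6,-0.2,0,0,0,0,0],[-0.6,-0.2,0,0,0,0,0],[-0.6,-0.2,0,0,0,0,0],[-0.6,-0.2,0,0,0,0,0],[-0.6,-0.2,0,0,0,0,0],[0,0,0,0,0,0,0]]]'
python3 plan.py 462.5 -151.6 150 103.9
```

```text
side 243 flange tx [-44.5  37.8] ty [-16.3  17. ]
side 17 tongue tx [-42.7 -24.6] ty [-12.6  13.2]
top 337 flange tx [-42.5  -4.7] ty [-16.9  16.6]
top 1 tongue tx [-42. -42.] ty [13.6 13.6]
slot 61 sx [-3.4  1.6  6.5] sy [-29.7  -7.8  14.9]
time: 8.43
tool_pos: [461.4, -41.6, 250.5]
tcp_rot: [-179.9, -0.0, 103.7]
ft_force: [0.5, -0.3, -1.6]
finger_gap: 11.5
time 8.43
tool_pos [461.43 -41.59 250.48]
tcp_rot [-1.7992e+02 -1.0000e-02  1.0374e+02]
joint_pos [-1.1470e+01 -1.4530e+01  1.0438e+02 -3.0000e-02  9.0230e+01 -2.5220e+01]
ft_force [ 0.54 -0.34 -1.64]
finger_gap 11.51
shift [-2.142 -0.499  2.01 ]
turn [-0.0002 -0.     -0.0004] shift after turn [-2.141 -0.508  2.01 ]
```

```bash

python3 -m jog '[[[-0.527,-0.125,0,0,0,-0.0004,0],[-0.527,-0.125,0,0,0,0,0],[-0.527,-0.125,0,0,0,0,0],[-0.527,-0.125,0.3,0,0,0,0],[0,0,0.6,0,0,0,0],[0,0,0.7,0,0,0,0],[0,0,0.7,0,0,0,0],[0,0,0.6,0,0,0,0],[0,0,0.2,0,0,0,0],[0,0,0,0,0,0,0],[0,0,0,0,0,0,0]]]'
python3 plan.py 462.1 -150.1 57 103.9
python3 - <<'E'
from m import *
b,e=grab('side');a,d=grab('top')
c=np.hstack([cv2.resize(a[240:340,290:390],(400,400)),cv2.resize(b[220:320,150:250],(400,400))]);save(c,'c4.png')
E
```

```text
time: 9.8
tool_pos: [464.3, -148.5, 97.8]
tcp_rot: [179.9, 0.1, 104.1]
ft_force: [-0.3, 0.6, -1.6]
finger_gap: 10.7
time 9.8
tool_pos [ 464.34 -148.51   97.79]
tcp_rot [1.7990e+02 8.0000e-02 1.0406e+02]
joint_pos [-23.77  -4.03 111.36   0.    72.54 -37.83]
ft_force [-0.32  0.57 -1.61]
finger_gap 10.74
shift [-0.019 -0.053  0.816]
turn [0.0003 0.0002 0.0005] shift after turn [-0.02  -0.051  0.816]
```

View pics/c4.png

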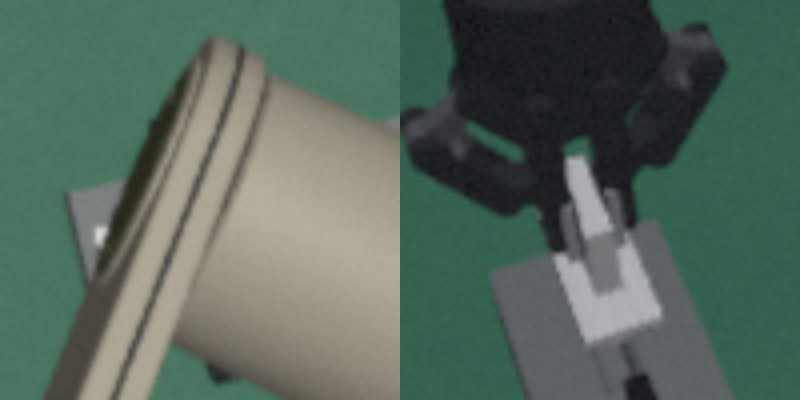

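```bash

python3 -m jog '[[[-0.02,-0.05,0.2,0,0,0.0004,0],[0,0,0.1,0,0,0,0],[0,0,0,0,0,0,0],[0,0,0,0,0,0,0]]]'
python3 - <<'E'
from m import *
b,e=grab('side');S();t=telemetry.sense()['tool_pos']
X=cloud('side',e);z=X[...,2];y=np.radians(13.9)
D=X[...,:2]-[462.5,-151.6];rx=D@[np.cos(y),np.sin(y)];ry=D@[-np.sin(y),np.cos(y)]
D=t[:2]-[462.5,-151.6];print('tcp in nest',D@[np.cos(y),np.sin(y)],D@[-np.sin(y),np.cos(y)])
zz=t[2]-11
for nm,k in(('flange',(abs(z-zz)<4)&(abs(rx)<25)&(abs(ry)<60)),('rib',(z>zz+8)&(z<zz+30)&(abs(rx)<9)&(abs(ry)<60)),('rack',(abs(z-40)<3)&(abs(rx)<60)&(ry<-60))):
    print(nm,k.sum(),'rx',np.round(np.percentile(rx[k],[1,50,99]),1),'ry',np.round(np.percentile(ry[k],[1,50,99]),1))
E
```

```text
time: 10.4
tool_pos: [461.1, -149.8, 81.3]
tcp_rot: [-180.0, -0.0, 103.9]
ft_force: [0.9, -0.6, -1.5]
finger_gap: 11.2
time 10.45
tool_pos [ 461.19 -149.89   81.4 ]
tcp_rot [179.99   0.   103.91]
joint_pos [-24.07  -3.11 112.34   0.    70.76 -37.97]
ft_force [ 0.13 -0.34 -0.96]
finger_gap 11.55
tcp in nest -0.8600603984424976 1.975573213164104
flange 372 rx [-18.2  -3.1  15.5] ry [-40.1 -23.3   7.1]
rib 86 rx [-8.5 -1.3  8.7] ry [-59.9 -19.   -7.7]
rack 3876 rx [-39.2  -6.   39.6] ry [-228.  -153.2  -61.7]
```

```bash

python3 -m jog '[[[-0.03,0.02,0,0,0,0,0],[0,0,0.1,0,0,0,0],[0,0,0.1,0,0,0,0],[0,0,0.1,0,0,0,0],[0,0,0.1,0,0,0,0],[0,0,0.04,0,0,0,0],[0,0,0,0,0,0,0],[0,0,0,0,0,0,0]]]'
python3 -m jog '[[[0,0,0.02,0,0,0,0],[0,0,0.02,0,0,0,0],[0,0,0,0,0,0,0]]]'
```

```text
time: 11.45
tool_pos: [462.6, -151.1, 59.5]
tcp_rot: [180.0, 0.0, 103.9]
ft_force: [-0.3, 0.4, -1.4]
finger_gap: 11.3
time: 11.82
tool_pos: [462.3, -151.0, 57.2]
tcp_rot: [-180.0, -0.0, 103.9]
ft_force: [-0.0, 0.5, -2.0]
finger_gap: 11.1
```

Sliding in freely; a last bit to contact, then release and raise.

```bash

python3 -m jog '[[[0,0,0.02,0,0,0,0],[0,0,0.01,0,0,0,0],[0,0,0,0,0,0,0]]]'
python3 -m jog '[[[0,0,0,0,0,0,0.4],[0,0,0,0,0,0,0.4],[0,0,0,0,0,0,0.4],[0,0,0,0,0,0,0.4],[0,0,-0.2,0,0,0,0.4],[0,0,-0.5,0,0,0,0.4],[0,0,-0.8,0,0,0,0.4],[0,0,-0.8,0,0,0,0.4],[0,0,0,0,0,0,0.4]]]'
python3 plan.py 505.7 -326.4 78 103.9
python3 - <<'E'
from m import *
b,e=grab('side');X=cloud('side',e);z=X[...,2];y=np.radians(13.9)
D=X[...,:2]-[462.5,-151.6];rx=D@[np.cos(y),np.sin(y)];ry=D@[-np.sin(y),np.cos(y)]
k=(abs(rx)<25)&(abs(ry)<50)&(z>43)&(z<52);rect(X,k,'flange')
k=(abs(rx)<25)&(abs(ry)<50)&(z>70)&(z<100);rect(X,k,'rib')
E
```

```text
time: 12.2
tool_pos: [462.5, -151.1, 57.0]
tcp_rot: [-180.0, -0.0, 103.9]
ft_force: [-7.4, 2.4, 11.9]
finger_gap: 11.1
time: 13.32
tool_pos: [465.0, -152.2, 175.8]
tcp_rot: [179.6, 0.3, 103.9]
ft_force: [0.3, -0.2, -0.7]
finger_gap: 34.3
time 13.32
tool_pos [ 465.01 -152.17  175.77]
tcp_rot [179.63   0.29 103.91]
joint_pos [-24.13  -8.51 107.     0.    81.05 -38.04]
ft_force [ 0.32 -0.22 -0.73]
finger_gap 34.3
shift [-3.568 -0.061  1.973]
turn [0.001  0.0008 0.    ] shift after turn [-3.578 -0.047  1.955]
flange 498 c [ 462.6 -151.7] sz [34.2 85.6] ang 13.6 z [43.5 45.4 48.1]
rib 195 c [ 462.3 -151.9] sz [11.8 45.5] ang 14.2 z [72.9 84.9 86.8]
```

Blank seated (flange top at about z 45.4, rib top 86, centre within 1 mm). On to the tall carrier.

```bash

python3 -m jog '[[[-0.59,-0.01,0,0,0,0,0.4],[-0.6,-0.01,0,0,0,0,0.4],[-0.6,-0.01,0,0,0,0,0.4],[-0.6,-0.01,0,0,0,0,0.4],[-0.6,0,0,0,0,0,0.4],[-0.58,0,0,0,0,0,0.4],[0,0,0.3,0,0,0,0.4],[0,0,0.4,0,0,0,0.4],[0,0,0,0,0,0,0.4],[0,0,0,0,0,0,0.4]]]'
python3 plan.py 505.7 -326.4 78 103.9
python3 - <<'E'
from m import *
b,e=grab('side');a,d=grab('top')
save(cv2.resize(b[240:420,160:310],(500,600)),'c5.png')
E
```

```text
time: 14.62
tool_pos: [503.2, -323.9, 135.5]
tcp_rot: [-180.0, -0.0, 104.0]
ft_force: [1.4, -0.3, 0.4]
finger_gap: 34.1
time 14.62
tool_pos [ 503.21 -323.94  135.45]
tcp_rot [-1.7997e+02 -4.0000e-02  1.0395e+02]
joint_pos [-3.768e+01  1.090e+01  9.164e+01  1.000e-02  7.751e+01 -5.164e+01]
ft_force [ 1.35 -0.28  0.38]
finger_gap 34.06
shift [-0.061  0.037  1.149]
turn [-0.0001 -0.0001  0.0001] shift after turn [-0.06   0.037  1.149]
```

View pics/c5.png

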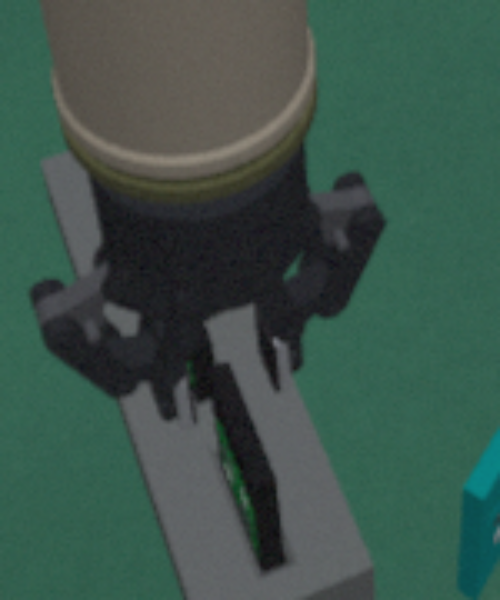

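The fingers straddle the tall carrier (crop (240,400)) and the turquoise part at (480,520) is well clear. I'll centre, go down and grip.

```bash

python3 -m jog '[[[-0.06,0.037,0.2,0,0,0,0.4],[0,0,0.3,0,0,0,0.4],[0,0,0.3,0,0,0,0.4],[0,0,0.25,0,0,0,0.4],[0,0,0.1,0,0,0,0.4],[0,0,0,0,0,0,0.4],[0,0,0,0,0,0,0.4]]]'
python3 -m jog '[[[0,0,0,0,0,0,0],[0,0,0,0,0,0,0],[0,0,0,0,0,0,0],[0,0,0,0,0,0,0],[0,0,0,0,0,0,0],[0,0,0,0,0,0,0]]]' 60
python3 plan.py 505.7 -326.4 78 103.9
```

```text
time: 15.6
tool_pos: [506.3, -327.6, 79.0]
tcp_rot: [180.0, 0.0, 103.9]
ft_force: [0.9, -0.8, 1.4]
finger_gap: 33.8
time: 16.35
tool_pos: [506.4, -327.6, 79.0]
tcp_rot: [180.0, 0.1, 103.9]
ft_force: [0.0, -0.1, 5.9]
finger_gap: 9.0
time 16.35
tool_pos [ 506.38 -327.63   79.04]
tcp_rot [1.7995e+02 6.0000e-02 1.0391e+02]
joint_pos [-37.77  14.74  93.44   0.    71.74 -51.68]
ft_force [ 0.03 -0.1   5.93]
finger_gap 8.98
shift [ 0.027 -0.007  0.021]
turn [0.0001 0.0002 0.    ] shift after turn [ 0.027 -0.007  0.021]
```

```bash

python3 -m jog '[[[0,0,-0.15,0,0,0,0],[0,0,-0.25,0,0,0,0],[0,0,-0.4,0,0,0,0],[0,0,-0.5,0,0,0,0],[0,0,-0.6,0,0,0,0],[0,0,-0.6,0,0,0,0],[0,0,-0.6,0,0,0,0],[0,0,-0.4,0,0,0,0],[0,0,-0.1,0,0,0,0],[0,0,0,0,0,0,0]]]'
python3 plan.py 489 188.5 260 81.7
python3 - <<'E'
from m import *
b,e=grab('side');a,d=grab('top')
save(cv2.resize(b[150:370,130:300],(464,600)),'c6.png')
E
```

```text
time: 17.6
tool_pos: [505.8, -327.2, 257.9]
tcp_rot: [-180.0, -0.0, 103.9]
ft_force: [-1.2, 0.5, -1.6]
finger_gap: 9.4
time 17.6
tool_pos [ 505.77 -327.17  257.86]
tcp_rot [-1.7998e+02 -2.0000e-02  1.0391e+02]
joint_pos [-37.77   7.31  82.68   0.    90.04 -51.68]
ft_force [-1.15  0.55 -1.6 ]
finger_gap 9.38
shift [10.092  2.154 -0.039]
turn [-0.0001 -0.0001  0.0617] shift after turn [10.157 -1.821 -0.043]
```

View pics/c6.png

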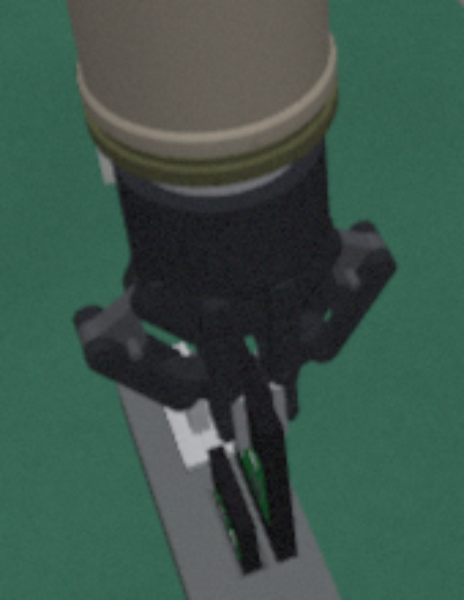

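The tall carrier is lifted and upright, and the short carrier and blank are in place below. I'll carry it above the window.

```bash

python3 -m jog '[[[0,0,0,0,0,0.0103,0],[0,0,0,0,0,0.0103,0],[0,0,0,0,0,0.0103,0],[0,0,0,0,0,0.0103,0],[0,0,0,0,0,0.0103,0],[0,0,0,0,0,0.0102,0],[0.3,-0.05,0,0,0,0,0],[0.6,-0.1,0,0,0,0,0],[0.8,-0.14,0,0,0,0,0],[0.8,-0.14,0,0,0,0,0],[0.8,-0.14,0,0,0,0,0],[0.8,-0.14,0,0,0,0,0]]]'
python3 -m jog '[[[0.8,-0.14,0,0,0,0,0],[0.8,-0.14,0,0,0,0,0],[0.8,-0.14,0,0,0,0,0],[0.8,-0.14,0,0,0,0,0],[0.8,-0.14,0,0,0,0,0],[0.8,-0.14,0,0,0,0,0],[0.6,-0.14,0,0,0,0,0],[0.3,-0.1,0,0,0,0,0],[0.1,-0.05,0,0,0,0,0],[0,0,0,0,0,0,0],[0,0,0,0,0,0,0]]]'
python3 plan.py 489 188.5 215 81.7
```

```text
time: 19.2
tool_pos: [499.6, -117.0, 257.6]
tcp_rot: [-179.9, -0.0, 81.8]
ft_force: [0.4, -0.5, -1.5]
finger_gap: 9.8
time: 20.58
tool_pos: [486.5, 174.9, 258.3]
tcp_rot: [180.0, 0.0, 81.6]
ft_force: [0.4, -0.0, 0.0]
finger_gap: 9.4
time 20.58
tool_pos [486.51 174.91 258.31]
tcp_rot [1.7999e+02 2.0000e-02 8.1640e+01]
joint_pos [ 1.410e+01 -6.050e+00  9.609e+01 -2.000e-02  8.996e+01  2.246e+01]
ft_force [ 0.41 -0.03  0.01]
finger_gap 9.43
shift [0.276 0.01  0.866]
turn [ 0.      0.     -0.0002] shift after turn [0.276 0.01  0.866]
```

```bash

python3 -m jog '[[[0.15,0.01,0.2,0,0,0,0],[0.1,0,0.3,0,0,0,0],[0,0,0.3,0,0,0,0],[0,0,0.2,0,0,0,0],[0,0,0,0,0,0,0],[0,0,0,0,0,0,0],[0,0,0,0,0,0,0]]]'
cat > w.py <<'E'
from m import *
n='side'
p,d=grab('side');S();s=telemetry.sense();t=s['tool_pos']
X=cloud('side',d);z=X[...,2];a=np.radians(-8.3);C=np.array([489,188.5])
fx=lambda P:(P[...,:2]-C)@[np.cos(a),np.sin(a)]
fy=lambda P:(P[...,:2]-C)@[-np.sin(a),np.cos(a)]
sx,sy=fx(X),fy(X);print('tcp in station',fx(t).round(2),fy(t).round(2))
k=(z>t[2]-64)&(z<t[2]-25)&(abs(sx)<25)&(abs(sy)<50)&(z>134)
print('carrier',k.sum());rect(X,k,'carr');print('sx',np.percentile(sx[k],[1,5,50,95,99]).round(1),'sy',np.percentile(sy[k],[1,5,50,95,99]).round(1))
pl=(abs(z-130)<5)&(abs(sx)<85)&(abs(sy)<85)
print('plate sx',np.percentile(sx[pl],[.2,99.8]).round(1),'sy',np.percentile(sy[pl],[.2,99.8]).round(1),'z',np.median(z[pl]).round(1))
save(cv2.resize(p[80:180,150:250],(600,600),interpolation=cv2.INTER_CUBIC),'w%d.png'%int(s['time']*10))
E
python3 w.py; ls pics
```

```text
time: 21.45
tool_pos: [489.1, 188.2, 209.1]
tcp_rot: [179.9, -0.0, 81.7]
ft_force: [0.7, 0.2, -0.9]
finger_gap: 8.8
time 21.5
tool_pos [489.07 188.2  209.07]
tcp_rot [ 1.7993e+02 -3.0000e-02  8.1690e+01]
joint_pos [15.44 -3.77 99.08  0.   84.62 23.75]
ft_force [-0.03  0.2  -1.45]
finger_gap 9.04
tcp in station 0.11 -0.29
carrier 144
carr 144 c [490.5 188.7] sz [64.6 10.4] ang 79.7 z [146.8 165.3 182.8]
sx [-4.6 -3.9  4.7  6.   6.1] sy [-31.5 -30.3 -26.5  22.4  28.8]
plate sx [-79.8  80. ] sy [-81.5  80.9] z 129.5
c1.png
c2.png
c3.png
c4.png
c5.png
c6.png
s1.png
t1.png
w215.png
```

View pics/w215.png

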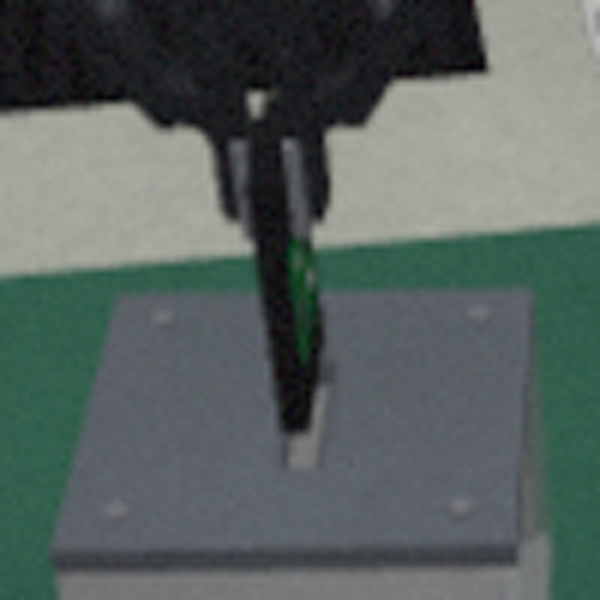

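Carrier bottom (crop (300,430)) is aligned over the slot, about 0.6 mm to +x of centre. I'll correct that and go down gently, watching the force.

```bash

python3 -m jog '[[[0,-0.01,0.06,0,0,0,0],[0,0,0.06,0,0,0,0],[0,0,0.06,0,0,0,0],[0,0,0.04,0,0,0,0],[0,0,0.04,0,0,0,0],[0,0,0.04,0,0,0,0],[0,0,0,0,0,0,0]]]'
python3 -m jog '[[[0,0,0.03,0,0,0,0],[0,0,0.03,0,0,0,0],[0,0,0,0,0,0,0]]]'
python3 plan.py 489 188.5 147 81.7
```

```text
time: 22.38
tool_pos: [488.1, 188.2, 193.1]
tcp_rot: [-180.0, 0.0, 81.7]
ft_force: [-0.2, 0.3, -1.1]
finger_gap: 9.1
time: 22.75
tool_pos: [488.1, 188.2, 190.1]
tcp_rot: [-180.0, 0.0, 81.7]
ft_force: [-0.9, -0.0, -1.0]
finger_gap: 9.1
time 22.75
tool_pos [488.07 188.16 190.11]
tcp_rot [-1.7999e+02  1.0000e-02  8.1700e+01]
joint_pos [ 15.47  -3.16 100.49  -0.    82.68  23.77]
ft_force [-0.88 -0.04 -0.95]
finger_gap 9.12
shift [0.01  0.018 0.862]
turn [-0.  0. -0.] shift after turn [0.009 0.018 0.862]
```

```bash

python3 -m jog '[[[0,0,0.04,0,0,0,0],[0,0,0.04,0,0,0,0],[0,0,0.04,0,0,0,0],[0,0,0,0,0,0,0]]]'
python3 w.py
```

```text
time: 23.25
tool_pos: [488.0, 188.1, 184.0]
tcp_rot: [-180.0, 0.0, 81.7]
ft_force: [0.0, 0.5, -0.9]
finger_gap: 9.1
time 23.3
tool_pos [488.07 188.18 184.16]
tcp_rot [-1.7999e+02  1.0000e-02  8.1700e+01]
joint_pos [ 15.47  -2.93 100.9    0.    82.04  23.77]
ft_force [-0.68  0.28  0.08]
finger_gap 9.33
tcp in station -0.87 -0.45
carrier 90
carr 90 c [492.7 187.9] sz [63.9 10.2] ang 72.6 z [134.7 146.7 157.5]
sx [-5.7 -5.3  3.5  4.8  5.2] sy [-31.7 -30.8 -27.3  26.1  32.2]
plate sx [-79.8  80. ] sy [-81.6  81.3] z 129.5
```

The bottom edge is below the plate's underside with no contact force, so continue.

```bash

python3 -m jog '[[[0,0,0.05,0,0,0,0],[0,0,0.05,0,0,0,0],[0,0,0.05,0,0,0,0],[0,0,0.05,0,0,0,0],[0,0,0,0,0,0,0]]]'
python3 -m jog '[[[0,0,0.06,0,0,0,0],[0,0,0.06,0,0,0,0],[0,0,0.06,0,0,0,0],[0,0,0.06,0,0,0,0],[0,0,0,0,0,0,0]]]'
python3 -m jog '[[[0,0,0.06,0,0,0,0],[0,0,0.06,0,0,0,0],[0,0,0.06,0,0,0,0],[0,0,0.06,0,0,0,0],[0,0,0,0,0,0,0]]]'
python3 plan.py 488.5 188.3 148 81.7
```

```text
time: 23.92
tool_pos: [488.0, 188.1, 174.0]
tcp_rot: [-180.0, 0.0, 81.7]
ft_force: [0.8, -0.1, -1.0]
finger_gap: 8.8
time: 24.55
tool_pos: [488.0, 188.1, 161.9]
tcp_rot: [-180.0, 0.0, 81.7]
ft_force: [0.4, -0.1, -0.3]
finger_gap: 9.3
time: 25.18
tool_pos: [488.0, 188.1, 149.9]
tcp_rot: [-180.0, 0.0, 81.7]
ft_force: [-0.1, 0.3, -1.2]
finger_gap: 9.3
time 25.18
tool_pos [487.97 188.15 149.91]
tcp_rot [-1.7997e+02  1.0000e-02  8.1700e+01]
joint_pos [ 15.47  -1.37 103.05  -0.    78.35  23.77]
ft_force [-0.11  0.32 -1.2 ]
finger_gap 9.27
shift [0.005 0.01  0.038]
turn [-0.0001  0.      0.    ] shift after turn [0.005 0.01  0.038]
```

```bash

python3 -m jog '[[[0,0,0.03,0,0,0,0],[0,0,0,0,0,0,0],[0,0,0,0,0,0,0],[0,0,0,0,0,0,0]]]'
python3 - <<'E'
from m import *
b,e=grab('side');S();X=cloud('side',e);z=X[...,2]
a=np.radians(-8.3);D=X[...,:2]-[489,188.5];sx=D@[np.cos(a),np.sin(a)];sy=D@[-np.sin(a),np.cos(a)]
k=(abs(sx)<9)&(sy>-40)&(sy<-20)&(z>134)&(z<210);print('carrier end face',k.sum(),'top z',np.percentile(z[k],[90,98]).round(1),'sx',np.percentile(sx[k],[2,98]).round(1),'sy med',np.median(sy[k]).round(1))
y=np.radians(13.9);D=X[...,:2]-[462.5,-151.6];rx=D@[np.cos(y),np.sin(y)];ry=D@[-np.sin(y),np.cos(y)]
rect(X,(abs(rx)<25)&(abs(ry)<50)&(z>43)&(z<52),'flange');rect(X,(abs(rx)<25)&(abs(ry)<50)&(z>70)&(z<100),'rib')
rect(X,(abs(rx)<25)&(abs(ry+90)<40)&(z>60)&(z<100),'short')
save(np.hstack([cv2.resize(b[80:180,150:250],(400,400)),cv2.resize(b[270:420,150:300],(400,400))]),'fin.png')
E
```

```text
time: 25.68
tool_pos: [488.2, 188.2, 148.9]
tcp_rot: [180.0, -0.0, 81.7]
ft_force: [-0.2, 0.3, -0.9]
finger_gap: 9.3
time 25.72
tool_pos [488.2  188.21 148.89]
tcp_rot [179.99  -0.    81.7 ]
joint_pos [ 15.47  -1.31 103.11   0.    78.2   23.77]
ft_force [-0.59  0.71 -1.25]
finger_gap 9.15
carrier end face 115 top z [180.1 181.8] sx [-5.6  4.7] sy med -28.3
flange 496 c [ 462.4 -151.7] sz [34.1 84.6] ang 14.3 z [43.5 45.4 47.6]
rib 197 c [ 462.3 -151.6] sz [12.  46.4] ang 13.7 z [72.  84.9 87.1]
short 299 c [ 484.3 -239.5] sz [10.3 61.1] ang 13.8 z [63.8 81.  83. ]
```

View pics/fin.png

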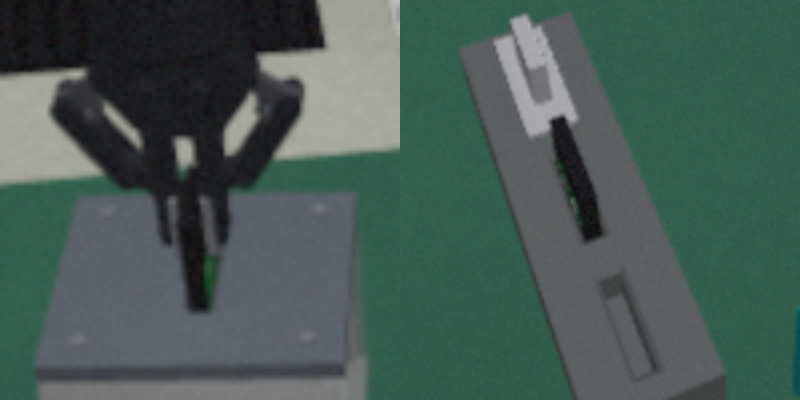

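The picture shows the carrier standing in the window (left (198,290)), the blank seated and the short carrier in place (right (535,75) and (578,180)). Carrier top is at about z 181, so its middle is at about 131; the force is just its weight.

```bash
python3 -c "
from bench import job; print(job.hand_in())"
```

```text
the job is handed in; nothing more can be done
None
```

I stood the dust blank in the empty nest and let it go. The tall black carrier was then lifted out of the end nest at -y and lowered through the window. I handed in at about 26 s with the carrier still held there in the gripper.

What the last checks showed:
- **Blank:** its centre is within about 1 mm of the nest centre. Its flange top measures z ≈ 45.4 mm, where fully seated would be 46, and it was let go.
- **Tall carrier:** its top is at z ≈ 181 mm, so its middle is about 131 mm against the plate top at 130. It sits within about 1 mm of the window centre across the slot. Tool tilt was about 0°.
- **Forces:** the wrist force stayed within about 1.5 N all the way down, which is roughly the carrier's weight, so there was no sign of contact with the station.
- **Short carrier:** it measures within 1 mm of where it started.
- **Tape roll, mouse and bottle:** the arm did not go near them, but I did not measure them again at the end.

No check failed. The carrier's position along the slot's length is only known to about 1–2 mm, because the camera and grip estimates differed by that much. It entered freely all the same.

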